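# Click the weighing pan home on the counter scale

## Task

The round steel pan of the counter scale was put back loosely after cleaning and still rides high on its carrier. With a fingertip, turn the pan until the notch in its rim stands over the red locating pin, then press down gently on the middle of the pan until it is fully home and level. Do not lift or carry the pan, and leave the apple, the jar, the near punnet of tomatoes and the card reader beside the scale where they are.

Things in the scene. Friction and masses are not known exactly. Their poses are not given: they have to be found in the camera images.
- scale: Fixed counter scale. Origin on the counter surface below the pan carrier's axis, z up, +x towards the red locating pin. White housing 280 mm wide (y), 52 mm high, sloping keyboard out to x = -205 mm. On it the aluminium pan carrier, a disc 179 mm across, its flat top 82 mm above the counter; the loose pan turns on it either way without end stops, centred within about 1 mm.
- pin (a point): Tip of the red locating pin, 88 mm above the counter and 102.5 mm from the carrier's axis. The pin is upright, 12 mm in diameter and tapers over its top 5.5 mm to a 5 mm tip. It stands on a short arm of the carrier whose red end, 18 mm wide, reaches 16 mm beyond the pan's rim: seen from above, that red end and the outer edge of the pin show beyond the rim.
- pan: Loose round steel weighing pan, about 0.45 kg: flat plate 206 mm across, 4 mm thick, a short skirt below round the carrier, a notch in the rim, two upright finger tabs on top. Origin: centre of the plate's underside, z up, +x towards the notch. Riding high it is 90 mm above the counter on three spring noses, 2 mm clear of the pin, and turns with a push of 1 to 2 N at a tab; home it is 82 mm.
- notch (a point): Middle of the notch's mouth in the pan's rim, at the height of the plate's underside, 102.5 mm from the pan's centre along the pan's +x. The notch is open outwards, 15 mm wide at its bottom and 17 mm at its mouth, 9 mm deep.
- pan_mid (a point): Centre of the pan's flat top face, the place to press: 4 mm above the pan's origin. With the notch over the pin, roughly 10 to 15 N makes the pan slip down 8 mm over the spring noses and stay down; the pin then stands 2 mm proud of the plate in the notch. With the notch elsewhere the pin stops the rim.
- tab_a (a point): Top middle of the finger tab on the pan's +y side, 69 mm from the pan's centre. Each tab is an upright steel plate standing 19 mm above the pan's top face, 38 mm long in the radial direction (50 to 88 mm from the centre) and 4 mm thick, so its two faces look along the rim. Pushing with a fingertip sideways against a face of a tab turns the pan.
- tab_b (a point): Top middle of the like finger tab on the pan's -y side, 69 mm from the centre.
- apple: A round yellow apple standing loose on the counter at the scale's +y side, 80 mm wide, 78 mm high; origin under its centre. Leave alone.
- card_reader: Black card payment terminal lying loose at the scale's -y side, 165 by 78 by 33 mm; origin under its centre. Leave alone.
- jar: Amber glass jar with a brass cap, 62 mm diameter, 100 mm high, loose behind the scale; origin under its centre. Leave alone.
- punnet_a: The nearer of two green punnets of tomatoes, on the +y side, loose, 122 by 122 mm, about 75 mm high; origin under its centre. Leave alone.

How it is judged (in metres and radians):
At the end, for the whole second after the job is handed in: The pan rests fully home: its underside within 1.8 mm of the carrier's top, level within about 1 degree, at rest, and its notch centred on the pin within 5 mm (z of pan in the frame of scale below 0.0838 m and horizontal distance between notch and pin below 0.005 m and angle between pan's own z axis and vertical below 0.02 rad and linear speed of pan below 0.01 m/s); the robot touches nothing.
It fails at once if the pan is lifted (more than 6 mm above its loose height) (z of pan in the frame of scale above 0.0965 m).
It fails at once if the pan is pressed or knocked hard (more than 45 N) (contact force between the arm and pan above 45 N).
It fails at once if a bystander is shifted by more than 20 mm (distance of any of apple, card_reader, jar, punnet_a from where it was at the start of the episode above 0.02 m).
It also fails if it takes over 54 s, if anything falls off the work surface, if the arm or the gripper's body presses on something with over 40 N, if the wrist force passes 120 N, or if a joint passes its speed limit or range.

## Robot

A 6-joint arm with a two-finger parallel gripper is mounted at the origin on the work surface. World frame = base frame: x ahead of the robot, y to its left, z up, the work surface at z = 0. Lengths are in m, angles in degrees, forces in N, time in s.
With the tool pointing down it reaches from about 0.25 to 0.8 m from the base axis. Payload 3.9 kg.
Tool frame: the origin (TCP) lies at the very end of the fingers, on their centre line; the grasp point (between the pads) lies 19 mm behind it; z points along the fingers, y is the line along which they close (so a half turn about z gives the same grasp; the last joint's range is limited). The gripper opens to 85 mm and grips with 20 to 120 N. Pads are 22 mm wide; open, the fingers measure 114 mm over their backs; the gripper's body (76 mm by 85 mm) begins 54 mm behind the grasp point. The pads swing forward as they close: fully open they stand 13 mm farther back than shut.
Start: joints at [-71.219, 14.897, -7.913, 67.191, 0, 90], TCP at [0.169, -0.497, 0.206] pointing down, gripper open.
Joint ranges: [-159.42, 159.42], [-47.68, 98.78], [-73.54, 78.23], [-108.79, 121.32], [-90, 84.71], [-180, 180]. Speed limits (degrees/s): [147.25, 147.25, 180, 180, 180, 180].

## Interface

Orientations are given as a 3x3 rotation matrix whose columns are the frame's x, y, z axes.
In Python, from cell import robot, grab_frame, camera_params gives the robot as it stands.
- The arm moves only by the tool arm_command, never from a script. Its argument "steps" is a list that holds one entry, the list of rows, each a list of 6 numbers: the shift along the tool's x, y, z in units of 25 mm (1.0 is 25 mm), then the turn, a rotation vector about the tool's x, y, z in units of 6 degrees (1.0 is 6 degrees). A call has 1 to 10 rows; each row shifts and turns the commanded pose from where the row before left it, along the tool's axes as they then stand; what a row does not reach is not made up. A row lasts 1/10 s, in which the tool goes at most 50 mm and 8.59 degrees, less where a joint would pass 70% of its speed; a pose out of reach is approached as far as the arm can. A call is refused whole if a number of a shift passes 1 or a number of a turn 1, either way. A call with a gripper value outside its range is refused whole. "fingers" is the gripper command: -1 is shut, 1 is fully open, values between are in proportion, set as the call begins (left out, the last holds). The fingers move at their own pace and stop on an object; "newtons" is the grip in N (left out, the last holds). Time passes only in rows, so rows that do not move let the fingers close. It gives the time, the measured TCP pose, the force, the opening and the grip force at its end, in the units of the state.
- robot.get_obs(): the state, without advancing time (a new reading comes with each control period).
- grab_frame(name): name is "scene" or "top"; returns the picture (384x512x3 uint8, blue, green, red); there is no depth.
- camera_params(name): a dict with "fovy" (degrees; the focal length in pixels is half the picture's height over the tangent of half this angle, whatever the lens; pixels are square), "cx", "cy" (the principal point, pixels), "R" (3x3) and "t" (3): a world point X has camera coordinates R X + t. Camera axes: x right, y down, z forward; pixel columns grow to the right and rows downward; lengths in m; the calibration is good to about 2 mm. A picture is of the moment at which its call begins. camera_params takes no time and is no camera call.
- robot.finish_job(): hands the job in; it is judged then, once.
The state is a dict: "time_s": time; "joint_pos": joint angles; "qd": joint speeds; "tau": joint torques, N m; "eef_pos": TCP position; "orientation": TCP orientation; "ft_force": force on the tool from outside, world axes, zero at the start; "wrist_torque": the same for the moment, N m; "opening": finger opening in m; "gripper_force": force on a finger pad.
Only numpy, scipy, OpenCV 4.12 (cv2) and the standard library are available. Lean on these libraries where they do the work, as an engineer would, in place of code of your own. Each camera call takes 0.05 s, during which the arm holds its last target. There are 200 camera calls.

## Working session

There is one attempt and no reset: what is moved stays moved. The work goes in short steps, Python scripts to look and compute and a tool call to move; the robot and the scene stay as the last step left them, time stands still between calls to the robot, and variables do not carry over. Pictures are saved under pics/ and viewed, at most 10 in all, crops included, and the job is handed in when it is done.

Besides the shell and the picture viewer there is one more tool, called after ">>>" as name(argument=value, ...), one argument or row to a line, values as JSON. arm_command: Moves the arm, as the interface text tells. Its arguments: {"type":"object","properties":{"steps":{"type":"array","items":{"type":"array","items":{"type":"array","items":{"type":"number"}}}},"fingers":{"type":"number"},"newtons":{"type":"number"}},"required":["steps"]}

```bash
mkdir -p pics; python3 - <<'E'
from cell import robot, grab_frame, camera_params
import cv2,numpy as np
for n in("top","scene"):
    cv2.imwrite(f"pics/{n}0.png",cv2.resize(grab_frame(n),None,fx=1.5,fy=1.5,interpolation=cv2.INTER_CUBIC)); p=camera_params(n)
    print(n,p, (-np.array(p["R"]).T@np.array(p["t"])))
o=robot.get_obs();print(o)
E
```

```text
top {'fovy': 50.183481313186256, 'cx': 256.8650761220105, 'cy': 188.9734080967208, 'R': array([[-0.02803066, -0.99952572,  0.01275227],
       [-0.99821348,  0.0273159 , -0.05313835],
       [ 0.05276481, -0.01421899, -0.99850573]]), 't': array([0.13354229, 0.59806501, 1.16436536])} [0.53930232 0.13369837 1.1927027 ]
scene {'fovy': 42.8648828043098, 'cx': 253.78773343477653, 'cy': 192.47317775709183, 'R': array([[ 0.44815672,  0.89372886, -0.02010658],
       [ 0.45137271, -0.24563864, -0.85786032],
       [-0.77163348,  0.37538031, -0.51348942]]), 't': array([-0.3646947 , -0.15164301,  1.57422555])} [ 1.44661304 -0.30224448  0.67092689]
{'time_s': 0.1, 'joint_pos': array([-7.12213492e+01,  1.49319858e+01, -7.97651715e+00,  6.71927654e+01,
       -2.20079125e-03,  9.00015420e+01]), 'qd': array([-0.02077278,  0.00103815,  0.14950977,  0.09658375,  0.0672759 ,
       -0.06652226]), 'tau': array([ 5.33863658e-05, -4.06509304e+01,  2.54527062e+01,  1.01005897e-02,
       -2.30432232e-05, -1.80786373e-06]), 'eef_pos': array([ 0.16877945, -0.49643384,  0.20536027]), 'orientation': array([[ 9.46777916e-01,  3.21886955e-01, -6.05336406e-04],
       [ 3.21887522e-01, -9.46776460e-01,  1.66101698e-03],
       [-3.84585599e-05, -1.76746443e-03, -9.99998437e-01]]), 'ft_force': array([ 0.0466615 , -0.11852815, -0.66095143]), 'wrist_torque': array([ 0.03240971, -0.02921056,  0.05643839]), 'gripper_force': 0.0, 'opening': 0.08534442608312527}
```

View pics/top0.png

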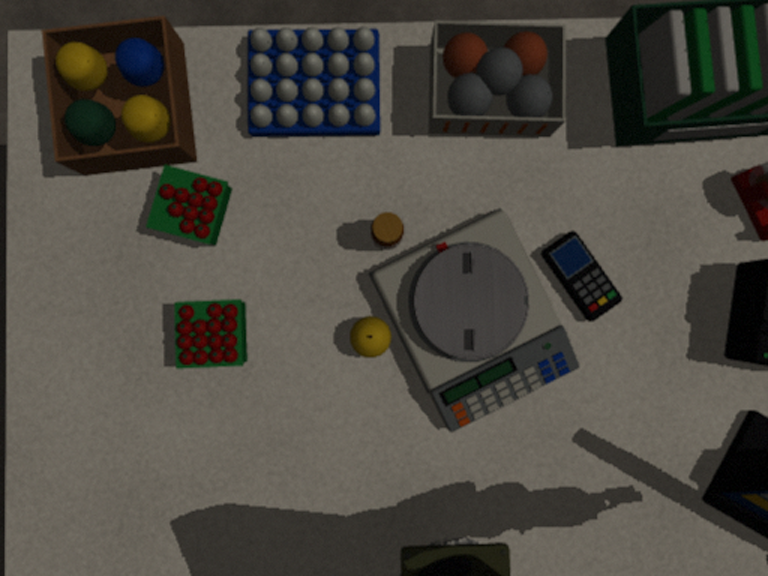

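View pics/scene0.png

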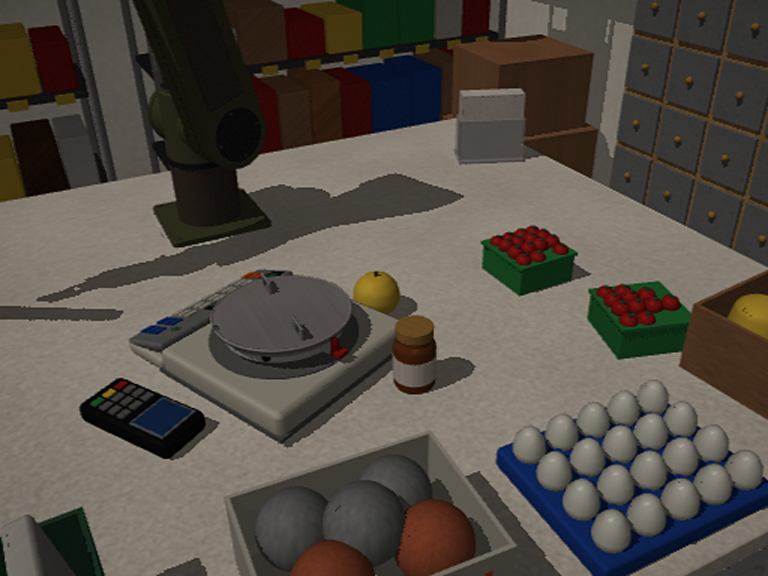

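The top view shows the pan at about (470,301), tabs at (467,262) and (469,339), and the pin's red end at (441,246). The notch isn't clear yet, so I'll zoom in.

```bash
cat > h.py <<'E'
from cell import robot, grab_frame, camera_params
import cv2,numpy as np
def cam(n):
    p=camera_params(n);return np.array(p["R"]),np.array(p["t"]),192/np.tan(np.radians(p["fovy"]/2)),p["cx"],p["cy"]
def proj(n,X):
    R,t,f,cx,cy=cam(n);c=np.atleast_2d(X)@R.T+t;return np.c_[cx+f*c[:,0]/c[:,2],cy+f*c[:,1]/c[:,2]]
def back(n,uv,z):
    R,t,f,cx,cy=cam(n);uv=np.atleast_2d(uv).astype(float);d=np.c_[(uv[:,0]-cx)/f,(uv[:,1]-cy)/f,np.ones(len(uv))]@R
    C=-R.T@t;return C+d*((z-C[2])/d[:,2])[:,None]
E
python3 - <<'E'
from h import *
a=cv2.convertScaleAbs(grab_frame("top")[150:255,255:375],alpha=1.8);b=cv2.convertScaleAbs(grab_frame("scene")[170:260,130:245],alpha=1.8)
a=cv2.resize(a,(460,400),interpolation=cv2.INTER_CUBIC)
b=cv2.resize(b,None,fx=4,fy=4,interpolation=cv2.INTER_CUBIC)
# top crop scaled 460/120 x 400/105
c=np.zeros((400,800,3),np.uint8);c[:,:460]=a;b=b[:, :];b=cv2.resize(b,(340,266));c[:266,460:]=b
cv2.imwrite("pics/c1.png",c)
u=np.array([[470,301],[467,262],[469,339],[441,246],[413,301],[527,301],[470,243],[470,359]])/1.5
for q,z in zip(u,[.094,.113,.113,.085,.094,.094,.094,.094]):print(back("top",q,z)[0].round(4))
E
```

```text
[ 0.5618 -0.0326  0.094 ]
[ 0.6303 -0.0269  0.113 ]
[ 0.4949 -0.0256  0.113 ]
[0.663  0.0151 0.085 ]
[0.5646 0.0694 0.094 ]
[ 0.559  -0.1349  0.094 ]
[ 0.666  -0.0363  0.094 ]
[ 0.4586 -0.0289  0.094 ]
```

View pics/c1.png

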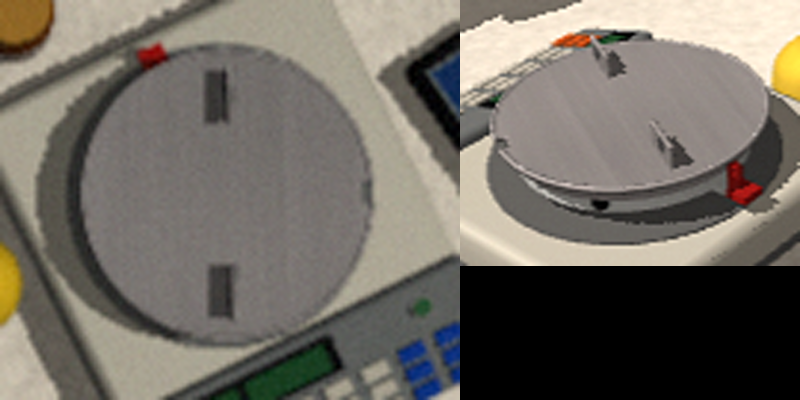

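In the crop the notch is on the right rim at (367,190), which is world −y. The pin is at top left (152,55), so a turn of about +115° CCW is needed. I'll measure this more exactly with a model overlay.

```bash
cat >> h.py <<'E'
def measure(tag=None,z=.09,c0=(.562,-.033)):
    g=grab_frame("top");hsv=cv2.cvtColor(g,cv2.COLOR_BGR2HSV)
    uv0=proj("top",[*c0,.094])[0]
    m=((hsv[...,0]<8)|(hsv[...,0]>172))&(hsv[...,1]>130)&(hsv[...,2]>60)
    v,u=np.nonzero(m);k=np.hypot(u-uv0[0],v-uv0[1])<60;red=back("top",np.c_[u[k],v[k]],.083)
    gr=cv2.GaussianBlur(cv2.cvtColor(g,cv2.COLOR_BGR2GRAY).astype(np.float32),(0,0),.7)
    return g,gr,red
E
python3 - <<'E'
from h import *
from scipy.ndimage import map_coordinates as mc
from scipy.optimize import least_squares as ls
g,gr,red=measure()
print(len(red),red.mean(0))
# rim: strongest radial gradient near r=103mm at z=.094, robust circle fit
c=np.array([.562,-.033]);th=np.radians(np.arange(0,360,3));r=np.arange(.094,.112,.0005)
for it in range(3):
    P=np.stack([c[0]+np.outer(np.cos(th),r),c[1]+np.outer(np.sin(th),r),np.full((len(th),len(r)),.094)],-1)
    uv=proj("top",P.reshape(-1,3)).reshape(len(th),len(r),2)
    I=mc(gr,[uv[...,1],uv[...,0]],order=1);G=np.abs(np.gradient(I,axis=1));rr=r[G.argmax(1)]
    E=c+np.c_[np.cos(th),np.sin(th)]*rr[:,None]
    s=ls(lambda p:np.hypot(*(E-p[:2]).T)-p[2],[*c,.103],loss="soft_l1",f_scale=.001);c=s.x[:2]
print("centre,r",s.x)
d=red[:,:2].mean(0)-c;print("pin az",np.degrees(np.arctan2(d[1],d[0])),np.hypot(*d))
ph=np.radians(np.arange(-130,-50,2))
def ring(rad,ph,z=.094):
    uv=proj("top",np.c_[c[0]+rad*np.cos(ph),c[1]+rad*np.sin(ph),np.full(len(ph),z)]);return mc(gr,[uv[:,1],uv[:,0]],order=1)
v=ring(.0985,ph);print([(int(a),int(b)) for a,b in zip(np.degrees(ph).round(),v)])
for a in(0,180):
    for z in(.094,.113):
        p=np.radians(a+np.arange(-16,17,2));print(a,z,(sum(ring(q,p,z) for q in(.06,.069,.078))/3).round().astype(int))
E
```

```text
20 [0.66460228 0.01487475 0.083     ]
centre,r [ 0.5611915  -0.03485477  0.10415344]
pin az 25.6825793558184 0.11474673986766565
[(-130, 62), (-128, 62), (-126, 64), (-124, 64), (-122, 62), (-120, 63), (-118, 62), (-116, 63), (-114, 63), (-112, 66), (-110, 63), (-108, 65), (-106, 63), (-104, 60), (-102, 64), (-100, 66), (-98, 64), (-96, 60), (-94, 55), (-92, 53), (-90, 53), (-88, 53), (-86, 56), (-84, 62), (-82, 63), (-80, 59), (-78, 60), (-76, 62), (-74, 60), (-72, 63), (-70, 61), (-68, 60), (-66, 59), (-64, 60), (-62, 61), (-60, 61), (-58, 60), (-56, 58), (-54, 60), (-52, 62)]
0 0.094 [61 62 62 62 61 58 54 44 33 30 31 31 31 37 45 54 58]
0 0.113 [61 62 62 62 62 61 59 55 47 35 30 30 31 31 36 44 52]
180 0.094 [58 50 41 35 33 32 31 31 41 55 62 64 65 65 65 66 66]
180 0.113 [49 40 35 33 32 30 33 44 57 63 65 66 65 65 66 66 65]
```

>>> arm_command(
  steps=[
    [[0,0,0,0,0,1]],
  ],
  fingers=-1,
)

```text
time_s: 0.35
eef_pos: [0.169, -0.4968, 0.2059]
orientation: [[0.976, 0.219, -0.0], [0.219, -0.976, 0.001], [-0.0, -0.001, -1.0]]
ft_force: [0.3, 1.1, -0.3]
opening: 0.0732
gripper_force: 0.0
```

```bash
python3 -c "
from cell import robot;o=robot.get_obs();print(o['joint_pos'],o['orientation'][:,0])"
```

```text
[-7.12172831e+01  1.49094659e+01 -7.93237491e+00  6.71917470e+01
  2.68251900e-03  9.61516131e+01] [ 9.75798198e-01  2.18672989e-01 -1.62697847e-05]
```

The pan centre is (0.561, −0.035), with the fitted radius of 104 mm against 103 mm nominal. The notch is at −90° and the pin at about 25.7°, so the turn is about +115.7°. I'll push tab_b from its +y side, with tool x kept along the tangent and the yaw following the pan.

>>> arm_command(
  steps=[
    [[0,0,0,0,0,-1],[0,0,0,0,0,-1],[0,0,0,0,0,-1],[0,0,0,0,0,-1],[0,0,0,0,0,-1],[0,0,0,0,0,-1],[0,0,0,0,0,-1],[0,0,0,0,0,-1],[0,0,0,0,0,-1],[0,0,0,0,0,-1]],
  ],
)

```text
time_s: 1.35
eef_pos: [0.169, -0.4969, 0.2059]
orientation: [[0.292, 0.956, -0.0], [0.956, -0.292, 0.0], [0.0, -0.0, -1.0]]
ft_force: [0.0, -0.9, 0.1]
opening: -0.0002
gripper_force: 0.0
```

>>> arm_command(
  steps=[
    [[0,0,0,0,0,-1],[0,0,0,0,0,-1],[0,0,0,0,0,-0.9],[1,0.65,0,0,0,0],[1,0.65,0,0,0,0],[1,0.65,0,0,0,0],[1,0.65,0,0,0,0],[1,0.65,0,0,0,0],[1,0.65,0,0,0,0],[1,0.65,0,0,0,0]],
  ],
)

```text
time_s: 2.35
eef_pos: [0.2826, -0.3206, 0.2061]
orientation: [[-0.003, 1.0, 0.0], [1.0, 0.003, 0.0], [0.0, 0.0, -1.0]]
ft_force: [-0.3, -0.2, -0.4]
opening: -0.0
gripper_force: 0.0
```

>>> arm_command(
  steps=[
    [[1,0.65,0,0,0,0],[1,0.65,0,0,0,0],[1,0.65,0,0,0,0],[1,0.65,0,0,0,0],[1,0.65,0,0,0,0],[1,0.65,0,0,0,0],[1,0.65,0,0,0,0],[1,0.65,0,0,0,0],[1,0.65,0,0,0,0],[0,0,0,0,0,0]],
  ],
)

```text
time_s: 3.35
eef_pos: [0.4295, -0.094, 0.2061]
orientation: [[-0.007, 1.0, 0.001], [1.0, 0.007, 0.001], [0.001, 0.001, -1.0]]
ft_force: [-0.5, -1.5, -0.0]
opening: 0.0001
gripper_force: 0.0
```

>>> arm_command(
  steps=[
    [[0.89,0.63,0,0,0,0],[0.89,0.63,0,0,0,0],[0.89,0.63,0,0,0,0],[0.89,0.63,0,0,0,0],[0,0,1,0,0,0],[0,0,1,0,0,0],[0,0,1,0,0,0],[0,0,0.6,0,0,0],[0,0,0,0,0,0]],
  ],
)

```text
time_s: 4.25
eef_pos: [0.4879, -0.0076, 0.1139]
orientation: [[-0.003, 1.0, -0.005], [1.0, 0.003, -0.0], [-0.0, -0.005, -1.0]]
ft_force: [-0.6, 0.5, -0.5]
opening: -0.0001
gripper_force: 0.0
```

```bash
python3 - <<'E'
from h import *
b=cv2.convertScaleAbs(grab_frame("scene")[120:270,80:280],alpha=1.8)
cv2.imwrite("pics/s1.png",cv2.resize(b,(800,600),interpolation=cv2.INTER_CUBIC))
E
```

```text
(no output)
```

View pics/s1.png

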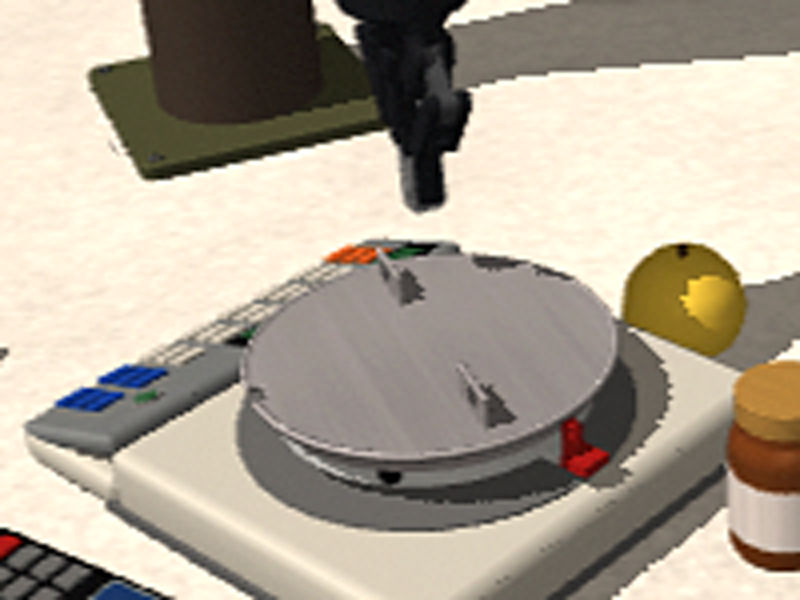

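The fingertip shows at crop (425,210), apparently higher or farther back than expected. I'll check it against the projection of the TCP.

```bash
python3 - <<'E'
from h import *
o=robot.get_obs();print(o["eef_pos"],o["time_s"])
p=proj("scene",[o["eef_pos"],[.5612,-.0349,.094],[.4922,-.0349,.113],[.6302,-.0349,.113],[.665,.015,.083],[0,0,0]])
print(((p-[80,120])*4).round());print(proj("top",[[0,0,0],o["eef_pos"]])*1.5)
E
```

```text
[ 0.48915231 -0.00760706  0.11530325] 4.3
[[429. 242.]
 [430. 344.]
 [386. 259.]
 [472. 375.]
 [590. 431.]
 [242. 101.]]
[[455.83776895 599.3720052 ]
 [459.0381065  342.64006873]]
```

```bash
python3 - <<'E'
from h import *
o=robot.get_obs();print(o["eef_pos"],o["joint_pos"])
a=cv2.convertScaleAbs(grab_frame("scene")[120:220,140:240],alpha=2.2);b=cv2.convertScaleAbs(grab_frame("top")[150:250,255:355],alpha=2.2)
cv2.imwrite("pics/s2.png",np.hstack([cv2.resize(i,(400,400),interpolation=cv2.INTER_CUBIC) for i in(a,b)]))
E
```

```text
[ 0.48915231 -0.00760706  0.11530325] [-8.79988868e-01  1.49426996e+01 -2.21563323e+01  5.30640205e+01
 -1.55356062e-02  8.89768027e+01]
```

View pics/s2.png

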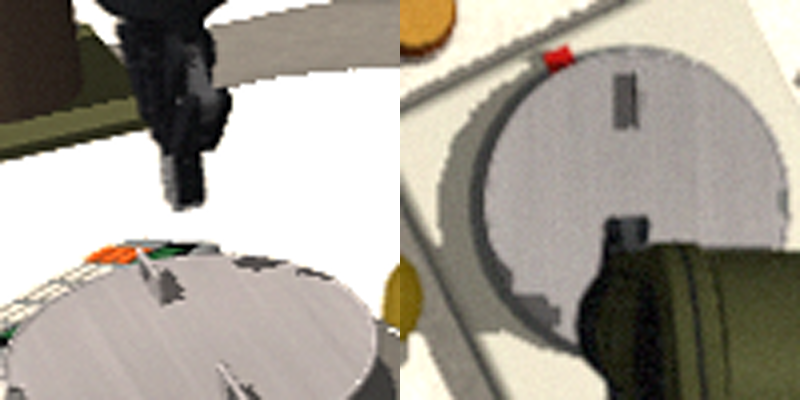

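The tip appears about 9 px (about 20 mm) above where the reported TCP projects. I'll lower in small steps, watching the force and tracking the tip numerically in both pictures.

>>> arm_command(
  steps=[
    [[0.1,0.15,0.15,0,0,0],[0,0,0.15,0,0,0],[0,0,0.1,0,0,0],[0,0,0,0,0,0],[0,0,0,0,0,0]],
  ],
)

```text
time_s: 4.9
eef_pos: [0.4941, -0.0045, 0.1061]
orientation: [[-0.003, 1.0, -0.0], [1.0, 0.003, -0.0], [-0.0, -0.0, -1.0]]
ft_force: [-0.7, 0.2, 0.2]
opening: -0.0
gripper_force: 0.0
```

```bash
python3 - <<'E'
from h import *
o=robot.get_obs();print(o["eef_pos"],o["ft_force"])
g=cv2.cvtColor(grab_frame("scene"),cv2.COLOR_BGR2GRAY)
for v in range(164,192,2):print(v,g[v,174:200:2])
X=o["eef_pos"];print("pred",proj("scene",[X,X+[0,0,.02],X+[0,0,.073]]),proj("top",[X,X+[0,0,.073],X+[0,0,.15]]))
b=cv2.convertScaleAbs(grab_frame("top")[150:290,240:400],alpha=2.5)
a=cv2.convertScaleAbs(grab_frame("scene")[60:200,130:290],alpha=3.5)
cv2.imwrite("pics/s3.png",np.hstack([cv2.resize(i,(400,350),interpolation=cv2.INTER_CUBIC) for i in(a,b)]))
E
```

```text
[ 0.49407572 -0.00448487  0.10606785] [-0.72446334  0.20089363  0.21060269]
164 [133 135 134 132  72  56  14   7   5  14 140 132 130]
166 [135 136 134 137  95  51  14   9   6  17 130 134 137]
168 [136 130 132 134 119  44  20  10  10   7 129 138 136]
170 [135 135 136 135 116  56  25  10   9   2 125 136 141]
172 [131 133 136 135 128  54  29   7   8   2 122 139 138]
174 [134 135 132 133 144  73  35   5   4  22 124 138 138]
176 [138 141 139 135 137 140  50  46  94 146 136 136 138]
178 [140 138 140 142 144 143 142 140 142 142 134 136 140]
180 [ 64  64  62  64  51  92  89  87  82 104 136 142 139]
182 [110  54  38  29  37  29   5  61  66  51  29 144 143]
184 [59 87 34 55 71 93 89 87 83 85 86 85 87]
186 [78 65 67 83 84 83 82 82 81 83 83 83 53]
188 [79 36 93 44 34 85 84 84 83 82 84 84 87]
190 [84 62 71 40 39 76 85 83 84 84 85 83 83]
pred [[189.50455959 184.50493157]
 [188.74396106 176.98327941]
 [186.65964899 156.3712617 ]] [[304.32118002 226.44322629]
 [308.11758933 227.57069878]
 [312.76361115 228.95049252]]
```

View pics/s3.png

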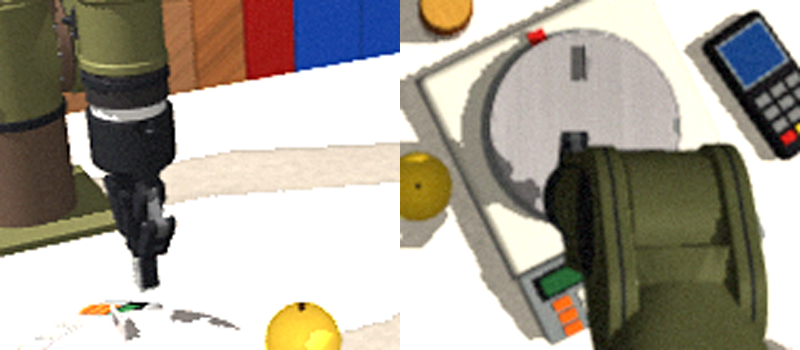

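In s3 the fingertip bottom is at scene row 176, while the TCP projects to row 184. The real tip is therefore about 20 mm short of the reported TCP, and the top view confirms the xy. I'll descend in guarded steps.

>>> arm_command(
  steps=[
    [[0,0,0.15,0,0,0],[0,0,0.15,0,0,0],[0,0,0.1,0,0,0],[0,0,0,0,0,0]],
  ],
)

```text
time_s: 5.45
eef_pos: [0.4937, -0.0045, 0.0955]
orientation: [[-0.003, 1.0, -0.001], [1.0, 0.003, 0.0], [0.0, -0.001, -1.0]]
ft_force: [0.2, 0.3, -0.1]
opening: -0.0002
gripper_force: 0.0
```

>>> arm_command(
  steps=[
    [[0,0,0.1,0,0,0],[0,0,0.1,0,0,0],[0,0,0,0,0,0],[0,0,0,0,0,0]],
  ],
)

```text
time_s: 5.85
eef_pos: [0.4942, -0.0045, 0.091]
orientation: [[-0.003, 1.0, -0.0], [1.0, 0.003, 0.0], [0.0, -0.0, -1.0]]
ft_force: [0.7, -0.1, -0.0]
opening: -0.0
gripper_force: 0.0
```

```bash
python3 - <<'E'
from h import *
o=robot.get_obs();print(o["eef_pos"],o["ft_force"])
g=cv2.cvtColor(grab_frame("scene"),cv2.COLOR_BGR2GRAY)
for v in range(170,196,2):print(v,g[v,176:202:2])
X=o["eef_pos"];print("pred",proj("scene",[X,X+[0,0,.02]]))
E
```

```text
[ 0.49416825 -0.00450876  0.09104672] [ 0.69833138 -0.09377301 -0.02140358]
170 [136 137 136 118  56  24   6   8   3 125 137 141 139]
172 [134 137 136 128  54  29   9   7   5 122 138 137 139]
174 [136 133 134 144  65  36   7   7   3 123 138 138 140]
176 [141 140 136 140  67  43   9   7   8  98 137 139 141]
178 [138 140 144 148  62  53   6   8   5  74 137 140 140]
180 [ 65  64  64  51  72  55   4  12  27 106 144 139 139]
182 [ 55  38  30  38  29  30  53  61  53  31 145 143 146]
184 [87 34 56 70 92 89 87 84 85 86 88 53 36]
186 [66 67 84 84 83 83 81 81 84 88 37 40 39]
188 [36 93 44 35 85 84 83 84 85 37 39 38 40]
190 [62 70 41 38 76 85 84 84 84 86 87 87 90]
192 [86 68 46 40 36 74 84 84 84 85 84 85 84]
194 [84 79 50 38 38 74 86 84 84 84 84 84 85]
pred [[190.07095919 190.08554263]
 [189.32060786 182.66503991]]
```

At a reported z of 0.091, below the plate top, there's no contact and the tip is at about 0.112. The offset holds, so I'll go down 11 mm more.

>>> arm_command(
  steps=[
    [[0,0,0.1,0,0,0],[0,0,0.1,0,0,0],[0,0,0.1,0,0,0],[0,0,0.12,0,0,0],[0,0,0,0,0,0],[0,0,0,0,0,0]],
  ],
)

```text
time_s: 6.5
eef_pos: [0.4941, -0.0045, 0.0805]
orientation: [[-0.003, 1.0, -0.0], [1.0, 0.003, -0.0], [-0.0, -0.0, -1.0]]
ft_force: [-0.3, -0.8, -0.0]
opening: -0.0001
gripper_force: 0.0
```

>>> arm_command(
  steps=[
    [[-0.16,0,0,0,0,0],[-0.16,0,0,0,0,0],[-0.16,0,0,0,0,0],[-0.12,0,0,0,0,0],[0,0,0,0,0,0]],
  ],
)

```text
time_s: 7.0
eef_pos: [0.4943, -0.02, 0.0806]
orientation: [[-0.002, 1.0, 0.0], [1.0, 0.002, -0.0], [-0.0, 0.0, -1.0]]
ft_force: [-0.6, -0.2, 0.6]
opening: -0.0001
gripper_force: 0.0
```

```bash
python3 - <<'E'
from h import *
o=robot.get_obs();print(o["eef_pos"],o["ft_force"])
b=cv2.convertScaleAbs(grab_frame("scene")[150:255,130:245],alpha=1.8)
cv2.imwrite("pics/s4.png",cv2.resize(b,None,fx=5,fy=5,interpolation=cv2.INTER_CUBIC))
E
```

```text
[ 0.49430773 -0.02003244  0.08064746] [-0.60915627 -0.17506773  0.60103133]
```

View pics/s4.png

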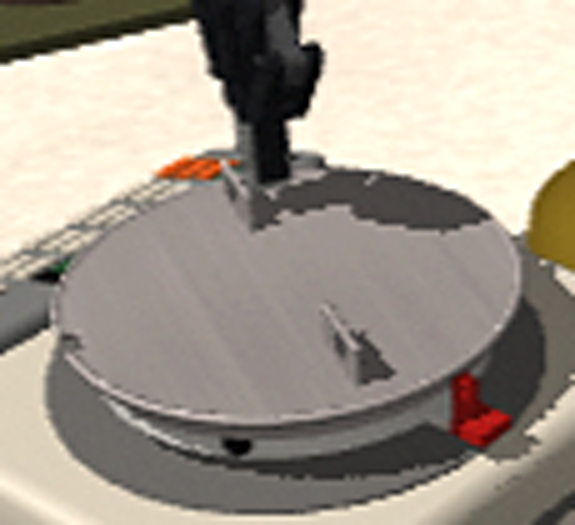

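The finger stands beside tab_b's +y face, just above the plate. I'll sweep the arc at 3° per row.

>>> arm_command(
  steps=[
    [[-0.141,-0.028,0,0,0,-0.5],[-0.141,-0.028,0,0,0,-0.5],[-0.141,-0.028,0,0,0,-0.5],[-0.141,-0.028,0,0,0,-0.5],[-0.141,-0.028,0,0,0,-0.5],[-0.141,-0.028,0,0,0,-0.5],[-0.141,-0.028,0,0,0,-0.5],[-0.141,-0.028,0,0,0,-0.5],[-0.141,-0.028,0,0,0,-0.5],[-0.141,-0.028,0,0,0,-0.5]],
  ],
)

```text
time_s: 8.05
eef_pos: [0.4944, -0.0533, 0.0804]
orientation: [[-0.505, 0.863, -0.002], [0.863, 0.505, 0.004], [0.005, -0.0, -1.0]]
ft_force: [-2.0, 4.2, 1.5]
opening: -0.0002
gripper_force: 2.4
```

```bash
cat >> h.py <<'E'
C=np.array([.5612,-.0349])
def rel():
    o=robot.get_obs();e=o["eef_pos"];x=o["orientation"][:,0];a=np.arctan2(x[1],x[0]);d=e[:2]-C
    print("t",o["time_s"],"tool az",np.degrees(a)%360,"in tool xy (target .0149,-.067):",d@[np.cos(a),np.sin(a)],d@[np.sin(a),-np.cos(a)],"z",e[2],"F",o["ft_force"].round(1))
E
python3 - <<'E'
from h import *
rel()
cv2.imwrite("pics/x.png",grab_frame("scene"))
E
```

```text
t 8.05 tool az 120.35630542788682 in tool xy (target .0149,-.067): 0.017923810896652355 -0.06692121341747818 z 0.08037282525621625 F [-2.   4.2  1.5]
```

>>> arm_command(
  steps=[
    [[-0.141,-0.028,0,0,0,-0.5],[-0.141,-0.028,0,0,0,-0.5],[-0.141,-0.028,0,0,0,-0.5],[-0.141,-0.028,0,0,0,-0.5],[-0.141,-0.028,0,0,0,-0.5],[-0.141,-0.028,0,0,0,-0.5],[-0.141,-0.028,0,0,0,-0.5],[-0.141,-0.028,0,0,0,-0.5],[-0.141,-0.028,0,0,0,-0.5],[-0.141,-0.028,0,0,0,-0.5]],
  ],
)

```text
time_s: 9.1
eef_pos: [0.5123, -0.0845, 0.0798]
orientation: [[-0.868, 0.496, -0.005], [0.496, 0.868, 0.001], [0.005, -0.002, -1.0]]
ft_force: [-4.4, 1.6, 0.5]
opening: -0.0002
gripper_force: 1.9
```

>>> arm_command(
  steps=[
    [[-0.141,-0.028,0,0,0,-0.5],[-0.141,-0.028,0,0,0,-0.5],[-0.141,-0.028,0,0,0,-0.5],[-0.141,-0.028,0,0,0,-0.5],[-0.141,-0.028,0,0,0,-0.5],[-0.141,-0.028,0,0,0,-0.5],[-0.141,-0.028,0,0,0,-0.5],[-0.141,-0.028,0,0,0,-0.5],[-0.141,-0.028,0,0,0,-0.5],[0,0,0,0,0,0]],
  ],
)

```text
time_s: 10.1
eef_pos: [0.5419, -0.1008, 0.0801]
orientation: [[-0.999, 0.05, -0.002], [0.05, 0.999, -0.001], [0.002, -0.001, -1.0]]
ft_force: [-1.3, -1.0, -0.8]
opening: 0.0001
gripper_force: 0.8
```

```bash
python3 - <<'E'
from h import *
rel()
a=cv2.convertScaleAbs(grab_frame("scene")[150:255,130:245],alpha=1.8);b=cv2.convertScaleAbs(grab_frame("top")[150:255,255:370],alpha=1.8)
cv2.imwrite("pics/s5.png",np.hstack([cv2.resize(i,None,fx=3.4,fy=3.4,interpolation=cv2.INTER_CUBIC) for i in(a,b)]))
E
```

```text
t 10.1 tool az 177.1140296010066 in tool xy (target .0149,-.067): 0.015938917368348862 -0.06680686281515329 z 0.0800620336304427 F [-1.3 -1.  -0.8]
```

View pics/s5.png

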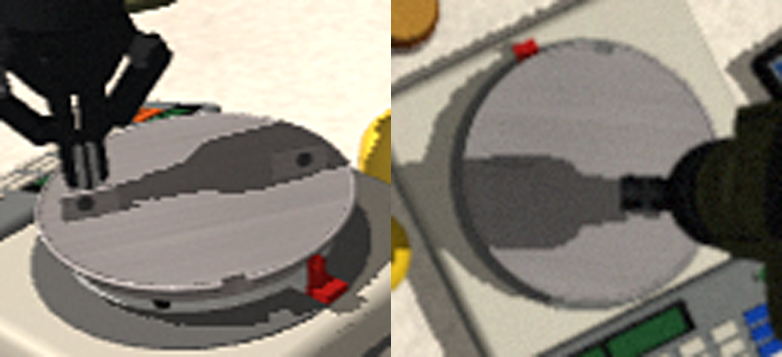

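s5 shows the pan turned by almost 87°. The notch is at top-view crop (604,46) and the pin's red end at (525,47). I'll measure both numerically.

```bash
cat >> h.py <<'E'
from scipy.ndimage import map_coordinates as mc
def notch(lo,hi,c=C,z=.094):
    g,gr,red=measure();ph=np.arange(lo,hi,1.);p=np.radians(ph);v=0
    for rad in(.096,.0975,.099):
        uv=proj("top",np.c_[c[0]+rad*np.cos(p),c[1]+rad*np.sin(p),np.full(len(p),z)]);v=v+mc(gr,[uv[:,1],uv[:,0]],order=1)/3
    w=np.clip(np.median(v)-4-v,0,None);d=red[:,:2].mean(0)-c
    print(v.round().astype(int),"notch",(ph*w).sum()/w.sum(),"pin",np.degrees(np.arctan2(d[1],d[0])),len(red))
E
python3 -c "
from h import *
notch(-25,20)"
```

```text
[79 79 79 79 79 80 80 80 80 79 79 79 79 76 72 67 64 63 64 65 66 67 68 70
 73 76 77 77 78 78 77 77 77 77 77 77 77 76 76 75 75 75 75 74 75] notch -6.611388849962558 pin 25.829017450910282 23
```

>>> arm_command(
  steps=[
    [[-0.141,-0.028,0,0,0,-0.5],[-0.141,-0.028,0,0,0,-0.5],[-0.141,-0.028,0,0,0,-0.5],[-0.141,-0.028,0,0,0,-0.5],[-0.141,-0.028,0,0,0,-0.5],[-0.141,-0.028,0,0,0,-0.5],[-0.141,-0.028,0,0,0,-0.5],[-0.141,-0.028,0,0,0,-0.5],[-0.141,-0.028,0,0,0,-0.5],[0,0,0,0,0,0]],
  ],
)

```text
time_s: 11.25
eef_pos: [0.5754, -0.102, 0.0807]
orientation: [[-0.913, -0.409, 0.001], [-0.409, 0.913, -0.001], [-0.0, -0.001, -1.0]]
ft_force: [-1.2, -0.5, 0.4]
opening: 0.0001
gripper_force: 0.7
```

```bash
python3 - <<'E'
from h import *
rel();notch(0,45)
p=camera_params("top")
a=cv2.convertScaleAbs(grab_frame("scene")[210:245,185:245],alpha=1.8);b=cv2.convertScaleAbs(grab_frame("top")[150:185,270:330],alpha=1.8)
cv2.imwrite("pics/s6.png",np.hstack([cv2.resize(i,(400,233),interpolation=cv2.INTER_CUBIC) for i in(a,b)]))
E
```

```text
t 11.25 tool az 204.12250861552448 in tool xy (target .0149,-.067): 0.014488525638286965 -0.06698797499756814 z 0.08070577228785518 F [-1.2 -0.5  0.4]
[79 79 80 80 80 80 80 80 80 81 82 83 82 82 81 80 77 69 61 53 51 53 56 58
 60 64 69 75 78 80 80 80 80 80 80 80 79 79 79 78 78 78 78 78 78] notch 21.294481209970478 pin 25.351337868781627 29
```

View pics/s6.png

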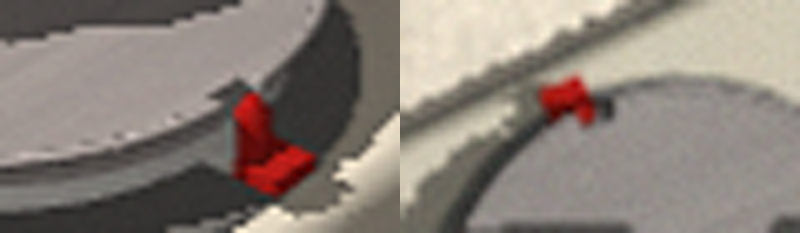

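s6 shows the pin in the CCW part of the notch, with a dark gap at top crop (603,108) on the other side. The notch is at about 22° and the pin at about 25°. I'll check the pin azimuth against the housing edges and the pin tip.

```bash
python3 - <<'E'
from h import *
q=back("top",np.array([[375,272],[503,211],[375,278],[432,388]])/1.5,.052)
for a,b in((1,0),(3,2)):
    d=q[b]-q[a];print(np.degrees(np.arctan2(d[1],d[0])))
g,gr,red=measure();print(len(red))
for n in("top",):
    for az in(23,24,25,26,27):
        X=[C[0]+.1025*np.cos(np.radians(az)),C[1]+.1025*np.sin(np.radians(az)),.088]
        u=proj("top",X)[0];w=proj("scene",X)[0];print(az,((u-[270,150])*6.667+[400,0]).round(),((w-[185,210])*6.667).round())
E
```

```text
113.98311535994897
25.78856735500396
29
23 [586. 110.] [242.  98.]
24 [582. 112.] [246.  95.]
25 [578. 114.] [250.  93.]
26 [574. 116.] [253.  90.]
27 [570. 118.] [257.  88.]
```

All the cues give a pin azimuth of about 25°, so I'll push 3° more.

>>> arm_command(
  steps=[
    [[-0.071,-0.014,0,0,0,-0.25],[-0.075,-0.014,0,0,0,-0.27],[0,0,0,0,0,0],[0,0,0,0,0,0]],
  ],
)

```text
time_s: 11.85
eef_pos: [0.579, -0.1006, 0.0806]
orientation: [[-0.889, -0.459, 0.001], [-0.459, 0.889, 0.0], [-0.001, 0.0, -1.0]]
ft_force: [-1.4, -0.8, 0.9]
opening: 0.0003
gripper_force: 0.6
```

```bash
python3 - <<'E'
from h import *
rel();notch(0,45)
E
```

```text
t 11.85 tool az 207.3060939578323 in tool xy (target .0149,-.067): 0.014355333142535696 -0.0665269264461574 z 0.08064092011846452 F [-1.4 -0.8  0.9]
[79 79 80 80 80 81 81 81 81 82 82 83 83 82 82 82 82 81 78 73 67 61 58 56
 53 51 49 50 53 62 71 77 79 80 81 82 81 81 80 80 79 79 79 79 79] notch 24.972070499041514 pin 25.525416136050616 28
```

The notch is at about 24.9°. I'll back off the tab, rise and move over the pan's middle.

>>> arm_command(
  steps=[
    [[0.2,0,0,0,0,0],[0.2,0,0,0,0,0],[0,0,-0.8,0,0,0],[0,0,-0.8,0,0,0],[-0.33,0.89,0,0,0,0],[-0.33,0.89,0,0,0,0],[-0.31,0.88,0,0,0,0],[0,0,0.5,0,0,0],[0,0,0.5,0,0,0],[0,0,0,0,0,0]],
  ],
)

```text
time_s: 12.9
eef_pos: [0.5587, -0.0357, 0.0932]
orientation: [[-0.889, -0.458, -0.004], [-0.458, 0.889, 0.0], [0.004, 0.002, -1.0]]
ft_force: [-0.5, -0.3, 1.0]
opening: -0.0001
gripper_force: 0.0
```

```bash
python3 - <<'E'
from h import *
rel();notch(0,45)
E
```

```text
t 12.9 tool az 207.26859560038025 in tool xy (target .0149,-.067): 0.0025976030217167347 0.00048535542911379954 z 0.09318701720922867 F [-0.5 -0.3  1. ]
[78 78 78 79 79 79 79 80 80 81 82 82 82 81 81 81 81 80 78 73 66 60 56 54
 52 50 48 48 52 61 69 75 79 80 80 80 80 80 80 80 79 79 79 79 79] notch 25.002104395390546 pin 25.458966664889047 29
```

>>> arm_command(
  steps=[
    [[-0.1,0,0.3,0,0,0],[0,0,0.15,0,0,0],[0,0,0.1,0,0,0],[0,0,0.08,0,0,0],[0,0,0,0,0,0]],
  ],
)

```text
time_s: 13.45
eef_pos: [0.5627, -0.0341, 0.0796]
orientation: [[-0.889, -0.459, -0.0], [-0.459, 0.889, -0.0], [0.0, 0.0, -1.0]]
ft_force: [-0.2, 0.3, -0.3]
opening: -0.0001
gripper_force: 0.0
```

>>> arm_command(
  steps=[
    [[0,0,0.06,0,0,0],[0,0,0.06,0,0,0],[0,0,0,0,0,0]],
  ],
)

```text
time_s: 13.75
eef_pos: [0.5628, -0.034, 0.0768]
orientation: [[-0.889, -0.459, -0.0], [-0.459, 0.889, 0.0], [0.0, 0.0, -1.0]]
ft_force: [-0.2, -0.4, -0.4]
opening: -0.0004
gripper_force: 0.0
```

>>> arm_command(
  steps=[
    [[0,0,0.06,0,0,0],[0,0,0.06,0,0,0],[0,0,0,0,0,0]],
  ],
)

```text
time_s: 14.05
eef_pos: [0.5627, -0.034, 0.0736]
orientation: [[-0.889, -0.459, -0.0], [-0.459, 0.889, 0.0], [0.0, 0.0, -1.0]]
ft_force: [0.4, 0.6, 0.0]
opening: -0.0001
gripper_force: 0.0
```

>>> arm_command(
  steps=[
    [[0,0,0.05,0,0,0],[0,0,0.05,0,0,0],[0,0,0,0,0,0]],
  ],
)

```text
time_s: 14.35
eef_pos: [0.5627, -0.034, 0.0711]
orientation: [[-0.889, -0.459, -0.0], [-0.459, 0.889, 0.0], [0.0, 0.0, -1.0]]
ft_force: [0.2, 0.7, -0.4]
opening: 0.0001
gripper_force: 0.0
```

>>> arm_command(
  steps=[
    [[0,0,0.04,0,0,0],[0,0,0.04,0,0,0],[0,0,0,0,0,0]],
  ],
)

```text
time_s: 14.65
eef_pos: [0.5628, -0.034, 0.0692]
orientation: [[-0.889, -0.459, -0.0], [-0.459, 0.889, 0.0], [0.0, 0.0, -1.0]]
ft_force: [-0.2, 0.6, -0.1]
opening: -0.0003
gripper_force: 0.0
```

>>> arm_command(
  steps=[
    [[0,0,0.04,0,0,0],[0,0,0.04,0,0,0],[0,0,0,0,0,0]],
  ],
)

```text
time_s: 14.95
eef_pos: [0.5631, -0.0341, 0.068]
orientation: [[-0.889, -0.459, 0.001], [-0.459, 0.889, -0.0], [-0.001, -0.0, -1.0]]
ft_force: [-1.2, 0.3, 3.8]
opening: -0.0003
gripper_force: 2.1
```

Contact is at a TCP z of about 0.0685. Now I'll press gently.

>>> arm_command(
  steps=[
    [[0,0,0.04,0,0,0],[0,0,0.04,0,0,0],[0,0,0,0,0,0]],
  ],
)

```text
time_s: 15.25
eef_pos: [0.5632, -0.034, 0.0655]
orientation: [[-0.889, -0.459, 0.001], [-0.459, 0.889, 0.0], [-0.001, -0.0, -1.0]]
ft_force: [-0.1, 0.3, 2.9]
opening: 0.0
gripper_force: 1.4
```

>>> arm_command(
  steps=[
    [[0,0,0.04,0,0,0],[0,0,0.03,0,0,0],[0,0,0,0,0,0]],
  ],
)

```text
time_s: 15.55
eef_pos: [0.5633, -0.0344, 0.0638]
orientation: [[-0.889, -0.459, 0.001], [-0.459, 0.889, -0.001], [-0.0, -0.001, -1.0]]
ft_force: [0.3, -0.1, 2.9]
opening: -0.0001
gripper_force: 1.1
```

>>> arm_command(
  steps=[
    [[0,0,0.04,0,0,0],[0,0,0.04,0,0,0],[0,0,0,0,0,0]],
  ],
)

```text
time_s: 15.85
eef_pos: [0.5624, -0.0339, 0.061]
orientation: [[-0.889, -0.459, -0.001], [-0.459, 0.889, 0.0], [0.001, 0.001, -1.0]]
ft_force: [-0.4, 0.9, 0.1]
opening: 0.0003
gripper_force: 0.0
```

>>> arm_command(
  steps=[
    [[0,0,0.04,0,0,0],[0,0,0.04,0,0,0],[0,0,0,0,0,0]],
  ],
)

```text
time_s: 16.15
eef_pos: [0.5626, -0.0339, 0.0608]
orientation: [[-0.889, -0.459, 0.0], [-0.459, 0.889, 0.0], [-0.0, 0.0, -1.0]]
ft_force: [-2.5, 0.2, 10.2]
opening: 0.0
gripper_force: 5.0
```

It dropped 8 mm and met a hard stop. One slightly firmer press, then I'll retreat and look.

>>> arm_command(
  steps=[
    [[0,0,0.05,0,0,0],[0,0,0,0,0,0]],
  ],
)

```text
time_s: 16.35
eef_pos: [0.5627, -0.0339, 0.0608]
orientation: [[-0.889, -0.459, 0.001], [-0.459, 0.889, 0.0], [-0.001, -0.0, -1.0]]
ft_force: [-5.7, -0.4, 18.6]
opening: 0.0004
gripper_force: 8.8
```

>>> arm_command(
  steps=[
    [[0,0,-0.2,0,0,0],[0,0,-1,0,0,0],[0,0,-1,0,0,0],[0,0,-1,0,0,0],[0,0,-1,0,0,0],[0,-1,-1,0,0,0],[0,-1,0,0,0,0],[0,-1,0,0,0,0],[0,-1,0,0,0,0],[0,-1,0,0,0,0]],
  ],
)

```text
time_s: 17.35
eef_pos: [0.6205, -0.1459, 0.188]
orientation: [[-0.889, -0.459, -0.0], [-0.459, 0.889, 0.0], [0.0, 0.0, -1.0]]
ft_force: [-0.2, -0.3, 0.0]
opening: 0.0004
gripper_force: 0.0
```

```bash
python3 - <<'E'
from h import *
rel();notch(0,45,z=.086)
a=cv2.convertScaleAbs(grab_frame("scene")[165:250,130:250],alpha=1.8);b=cv2.convertScaleAbs(grab_frame("top")[145:250,255:375],alpha=1.8)
cv2.imwrite("pics/s7.png",np.hstack([cv2.resize(i,(400,h),interpolation=cv2.INTER_CUBIC) if h==350 else cv2.copyMakeBorder(cv2.resize(i,(400,h),interpolation=cv2.INTER_CUBIC),0,350-h,0,0,0) for i,h in((a,283),(b,350))]))
E
```

```text
t 17.35 tool az 207.3082997392601 in tool xy (target .0149,-.067): -0.0017754567023736886 -0.1258208719275419 z 0.18796750973242776 F [-0.2 -0.3  0. ]
[66 66 68 71 73 75 78 79 79 79 79 79 79 80 80 81 80 80 78 76 71 66 61 57
 54 50 48 48 53 59 60 58 52 46 43 42 41 40 40 40 40 40 39 40 40] notch 36.801953714453965 pin 25.216394231673036 31
```

View pics/s7.png

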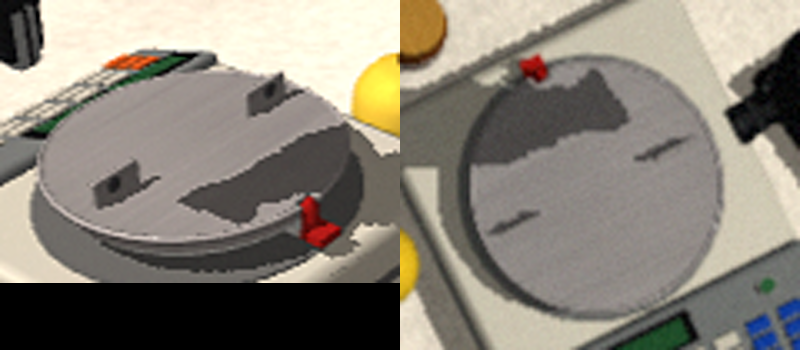

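The pan sits low and level, with the red pin standing proud in the notch at scene crop (308,205) and top crop (535,68). The hard stop 8 mm down agrees, so I'm handing in.

```bash
python3 -c "
from cell import robot
print(robot.finish_job())"
```

```text
the job is handed in; nothing more can be done
None
```

The pan is turned so its notch sits over the red pin, and it is pressed home: it dropped 8 mm to a firm stop with at most about 19 N measured. The last look shows it level with the arm clear, and I have handed the job in; the hand-in gave no verdict.

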